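Turn a standing test coupon label up and hold it under the code reader

ROBOT

A 7-joint arm with a two-finger parallel gripper is mounted at the origin on the work surface. World frame = base frame: x ahead of the robot, y to its left, z up, the work surface at z = 0. Lengths are in mm, angles in rad, forces in N, time in s.
With the tool pointing down it reaches from about 400 to 850 mm from the base axis. Payload 10.4 kg.
Tool frame: the origin (TCP) lies between the finger pads, 19 mm behind the fingertips; this is the grasp point; z points along the fingers, y is the line along which they close (so a half turn about z gives the same grasp; the last joint's range is limited). The gripper opens to 85 mm and grips with 20 to 120 N. Pads are 22 mm wide; open, the fingers measure 114 mm over their backs; the gripper's body (76 mm by 85 mm) begins 54 mm behind the grasp point. The pads swing forward as they close: fully open they stand 13 mm farther back than shut.
Start: joints at [1.261, 0.332, -0.065, 1.46, 0.022, 1.35, -0.088], TCP at [176.823, -599.485, 250.038] pointing down, gripper open.
Joint ranges: [-2.6, 2.6], [-0.5, 2.12], [-1.47, 1.34], [0.16, 2.42], [-1.27, 4.41], [0.06, 2.06], [-2.6, 2.6]. Speed limits (rad/s): [2.22, 2.22, 2.79, 2.79, 3.14, 3.14, 3.14].

INTERFACE

Orientations are given as [roll, pitch, yaw] about the fixed x, y, z axes, in that order (R = Rz(yaw) Ry(pitch) Rx(roll)).
In Python, from bench import arm gives the robot as it stands. The module is installed in compiled form; this text tells all that it offers.
- The arm moves only by the shell command python3 -m creep 'ROWS' [FORCE]. ROWS is JSON, a list of rows, each an object with "slide": the shift along the world's x, y, z in mm, a list of three; "roll": the turn about the world's z in degrees; "jaw": the finger opening in mm, from 0 to 85.4. In form: [{"slide": [tx, ty, tz], "roll": roll, "jaw": jaw}, ...]. A call has 1 to 5 rows; each row is the pose to reach, as a shift and turn from the pose commanded when the call began; what a row does not reach only later rows make up. A row lasts 1/12 s, in which the tool goes at most 41.7 mm and 7.16 degrees, less where a joint would pass 70% of its speed; a pose out of reach is approached as far as the arm can. A call with a gripper value outside its range is refused whole. The fingers move at their own pace and stop on an object; FORCE is the grip in N (left out, the last holds). Time passes only in rows, so rows that repeat a pose let the fingers close. It gives the time, the measured TCP pose, the force, the opening and the grip force at its end, in the units of the state.
- arm.sense(): the state, without advancing time (a new reading comes with each control period).
- arm.snapshot(name): name is "side" or "top" or "wrist"; returns a dict with "img" (480x640x3 uint8, red, green, blue), "intrinsics" (3x3 intrinsics, pixels), "cam_to_world" (4x4, takes a point from camera to world coordinates); the wrist camera has in their place "mount" (4x4, takes a point from camera to tool coordinates, whose origin is the TCP and whose axes are the flange's). Camera axes: x right, y down, z forward; pixel columns grow to the right and rows downward; lengths in mm; the calibration is good to about 2 mm. A picture is of the moment at which its call begins: read the wrist's pose just before it. There is no depth.
- arm.close_job(): hands the job in; it is judged then, once.
The state is a dict: "time": time; "joint_pos": joint angles; "dq": joint speeds; "joint_torque": joint torques, N m; "eef_pos": TCP position; "tool_rot": TCP orientation; "wrist_force": force on the tool from outside, world axes, zero at the start; "ft_torque": the same for the moment, N m; "opening": opening from 0.0 (shut) to 1.0 (fully open); "grip_force": force on a finger pad.
Only numpy, scipy, OpenCV 4.12 (cv2) and the standard library are available. Lean on these libraries where they do the work, as an engineer would, in place of code of your own. Each camera call takes 0.05 s, during which the arm holds its last target. There are 200 camera calls.

TASK

Lay the aluminium test coupon on the two-armed sloped rest with its label facing up and let go of it there; the label is on the frosted end, the one with the notched corner. Then take it again, keeping the fingers off the frosted end, and hold it level with the label up, about a hand's width above the reader's round pad, so that the label is over the middle of the pad and the frosted end points to the reader's post. Finish while still holding it there, and leave the red bin, the screwdriver and the bushing where they are.

Things in the scene. Friction and masses are not known exactly. Their poses are not given: they have to be found in the camera images.
- coupon: Aluminium test coupon 140 long (x), 12 thick (y), 40 mm high (z), 0.12 to 0.24 kg. Starts standing free on a long edge, turned any way. Origin: middle of that edge. x runs lengthwise AWAY from the frosted end (matt, x = -30 to -70 mm); y points out of the labelled face; z to the notched edge. From x = -30 to 70 mm it is plain: hold it there.
- notch (a point): The notch: the corner 12 mm long and 12 mm high, cut away right through the thickness, where the frosted end meets the upper long edge (x = -58 to -70, z = 28 to 40 mm in the coupon's frame). This point is its middle. Seen with the label towards you and the notch up, the frosted end is on the right.
- coupon_mid (a point): Middle of the coupon: half length, half thickness, 20 mm above its origin along its z.
- label (a point): Middle of the 24 x 24 mm paper label, on the +y face of the coupon's frosted end: at (-45, 6, 17) mm in the coupon's frame.
- rest: Fixed steel rest: base 110 (x) x 120 (y) x 10 mm, origin under its centre. Two slim arms, 10 mm wide, centred at y = -42 and 42 mm, 74 mm free between them down to the base, carry the coupon lengthwise along y. Their faces slope 45 degrees and look to the rest's +x and up: outward normal (0.707, 0, 0.707), up the slope (-0.707, 0, 0.707). An upright post is behind each arm.
- rest_foot (a point): Middle, between the arms, of the inner corner at the foot of the slope: (20, 0, 100) mm in the rest's frame. From there each arm's face runs 40 mm up the slope, and a lip 6 mm thick stands 18 mm out, square to the face; the coupon's long edge sits on the lips.
- rest_seat (a point): Where the coupon's middle is when it lies centred on the rest, long edge on the lips and back on the arms: at (10.1, 0, 118.4) mm in the rest's frame.
- reader: Fixed code reader. Origin: under the centre of its round black rubber pad (70 mm across, 6 mm thick). Its y axis points from the pad to the post, an upright 20 mm rod 125 mm from the pad's centre, on a 12 mm high foot 90 mm wide (y = 90 to 160 mm). On the post a grey head, 50 mm wide, spans y = 75 to 160 mm, z = 210 to 290 mm.
- pad (a point): Centre of the top of the reader's round pad, 6 mm above the bench.
- bin: Red open bin with steel rods, 140 x 200 x 65 mm, loose; origin at the centre of its underside. Leave alone.
- driver: Screwdriver lying on the bench, about 200 mm long along its x, loose. Leave alone.
- bushing: Steel bushing (ring) 52 mm across, 35 mm high, loose; origin at the centre of its underside. Leave alone.
Not all that is in view belongs to the job. Of the things shaped like the coupon, the aluminium one is meant. Of the things shaped like the rest, the steel one is meant.

How it is judged (in metres and radians):
On the way:
1. the coupon lies at rest across both arms of the sloped rest, label up, let go (distance between coupon_mid and rest_seat below 0.03 m and angle between coupon's own y axis and vertical between 0.6 and 0.97 rad and angle between the x axis of coupon and the y axis of rest, either way round below 0.15 rad and contact force between coupon and rest above 0.3 N and contact force between the fingers and coupon below 0.1 N and linear speed of coupon below 0.02 m/s), for 0.2 s.
At the end, for the whole second after the job is handed in: Fingers hold the coupon still (over 1 N), clear of reader and rest: label up within 15 deg, label centre within 25 mm of the pad's centre seen from above and 60 to 200 mm over the bench, frosted end towards the post within 20 deg, TCP 24 mm or more from the label centre (angle between coupon's own y axis and vertical below 0.26 rad and horizontal distance between label and pad below 0.025 m and height (world z) of label between 0.06 and 0.2 m and angle between the x axis of coupon and the y axis of reader, either way round below 0.35 rad and y of coupon_mid in the frame of reader below 0 m and contact force between the fingers and coupon above 1 N and contact force between coupon and reader below 0.2 N and distance between the grasp point and label above 0.024 m and contact force between coupon and rest below 0.1 N and linear speed of coupon below 0.03 m/s); the arm keeps its last pose, push and grip.
It fails at once if the red bin is moved more than 30 mm (distance of bin from where it was at the start of the episode above 0.03 m).
It fails at once if the screwdriver is moved more than 30 mm (distance of driver from where it was at the start of the episode above 0.03 m).
It fails at once if the bushing is moved more than 30 mm (distance of bushing from where it was at the start of the episode above 0.03 m).
It also fails if it takes over 72 s, if anything falls off the work surface, if the arm or the gripper's body presses on something with over 40 N, if the wrist force passes 120 N, or if a joint passes its speed limit or range.

## Working session

There is one attempt and no reset: what is moved stays moved. The work goes in short steps, Python scripts to look and compute and a shell command to move; the robot and the scene stay as the last step left them, time stands still between calls to the robot, and variables do not carry over. Pictures are saved under pics/ and viewed, at most 10 in all, crops included, and the job is handed in when it is done.

```bash
mkdir -p pics; python3 - <<'E'
from bench import arm
import cv2,pickle
s=arm.sense();print(s['time'],s['eef_pos'],s['tool_rot'],s['opening'])
d={}
for n in("top","side"):
    p=arm.snapshot(n);d[n]=p;cv2.imwrite(f'pics/{n}0.png',p['img'][:,:,::-1])
    print(n,p['intrinsics'],p['cam_to_world'])
pickle.dump(d,open('d0.pkl','wb'))
E
```

```text
0.0 [ 176.67730387 -599.12950924  249.19733874] [-3.14010846e+00  1.14172171e-04  2.86855503e-01] 1.0031659360756435
top [[466.56049535   0.         316.27201832]
 [  0.         466.56049535 237.04421399]
 [  0.           0.           1.        ]] [[-1.57996992e-03 -9.85659328e-01  1.68740016e-01  4.20092578e+02]
 [-9.99989835e-01  8.44700036e-04 -4.42910580e-03 -8.58391493e+01]
 [ 4.22305475e-03 -1.68745299e-01 -9.85650643e-01  1.18274134e+03]
 [ 0.00000000e+00  0.00000000e+00  0.00000000e+00  1.00000000e+00]]
side [[465.10177972   0.         319.52733303]
 [  0.         465.10177972 243.17850697]
 [  0.           0.           1.        ]] [[ 9.81510770e-01 -1.19217880e-01  1.49745466e-01  4.56650674e+02]
 [-1.91391963e-01 -6.21065462e-01  7.60030794e-01 -8.39840051e+02]
 [ 2.39247668e-03 -7.74638489e-01 -6.32399784e-01  7.19791469e+02]
 [ 0.00000000e+00  0.00000000e+00  0.00000000e+00  1.00000000e+00]]
```

View pics/top0.png

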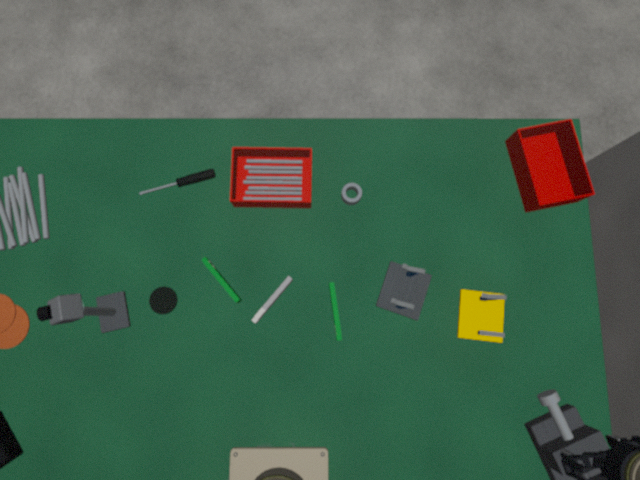

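View pics/side0.png

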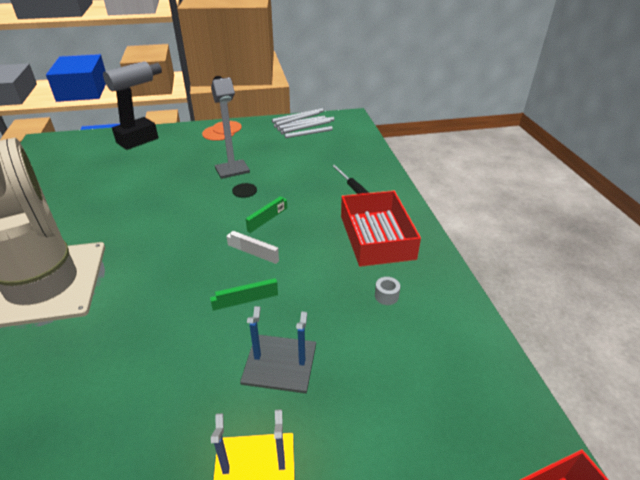

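The top view shows the aluminium coupon at about (272,299), the grey rest at (404,290) and the reader pad at (163,300). The side view shows the coupon at (253,246), and its frosted, notched end looks like the left one. I'll enlarge these next.

```bash
python3 - <<'E'
import pickle,cv2,numpy as np
d=pickle.load(open('d0.pkl','rb'))
def c(n,x,y,w,h,k):return cv2.resize(d[n]['img'][y:y+h,x:x+w,::-1],None,fx=k,fy=k,interpolation=cv2.INTER_CUBIC)
a=np.hstack([c('top',240,265,66,50+16,6),c('top',370,255,66,66,6)])
b=np.hstack([c('side',220,225,66,34,6),c('side',236,300,88,100,4)[:204*2,:352]][:1])
b2=c('side',236,302,99,51,4)
cv2.imwrite('pics/c1.png',np.vstack([a,np.hstack([b,b2])]))
E
```

```text
(no output)
```

View pics/c1.png

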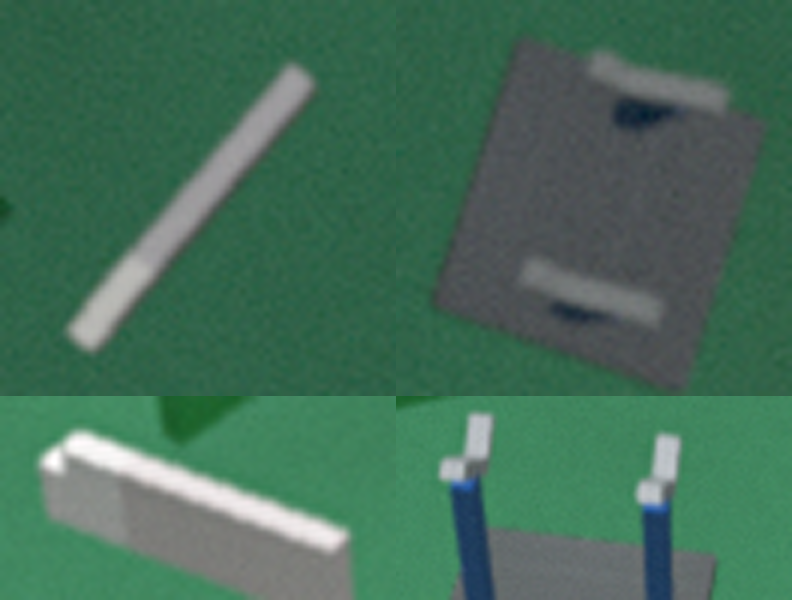

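The crop shows the frosted, notched end at the lower left of the top view, around full-image (254,320). The notch is up, and the face towards the side camera has no label, so the label faces away from that camera. Now I'll compute positions and settle which way the rest faces by reprojecting the model.

```bash
cat >h.py <<'E'
import pickle,cv2,numpy as np
d=pickle.load(open('d0.pkl','rb'))
def ray(n,u,v,z):
    K=d[n]['intrinsics'];T=d[n]['cam_to_world']
    r=T[:3,:3]@np.linalg.solve(K,[u,v,1]);o=T[:3,3];return o+r*(z-o[2])/r[2]
def proj(n,P):
    K=d[n]['intrinsics'];T=np.linalg.inv(d[n]['cam_to_world'])
    q=(T[:3,:3]@np.atleast_2d(P).T+T[:3,3:]);q=K@q;return (q[:2]/q[2]).T
E
python3 - <<'E'
from h import *
np.set_printoptions(precision=1,suppress=True)
f=lambda x,y:(240+x/6-.4,265+y/6-.4)
# coupon top edge corners z=40; frosted end has notch -> z=28
ends=[ray('top',*f(*p),z) for p,z in[((69,333),28),((93,352),28),((292,64),40),((316,84),40)]]
fe=(ends[0]+ends[1])/2;pe=(ends[2]+ends[3])/2
print('coupon',fe,pe,np.linalg.norm((fe-pe)[:2]),np.degrees(np.arctan2(*(pe-fe)[1::-1])))
print('widths',np.linalg.norm(ends[0]-ends[1]),np.linalg.norm(ends[2]-ends[3]))
print('side check frost end',[ray('side',220+x/6,225+(y-396)/6,z) for x,y,z in[(42,462,28),(52,520,0),(340,545,40)]])
g=lambda x,y:(370+(x-396)/6-.4,255+y/6-.4)
C=np.array([ray('top',*g(*p),10) for p in[(520,38),(765,120),(685,387),(433,302)]]);c=C.mean(0)
print('rest',c,[np.linalg.norm(C[i]-C[(i+1)%4]) for i in range(4)])
v=(C[0]-C[1])+(C[3]-C[2]);a=np.arctan2(v[1],v[0]);print('ang',np.degrees(a))
for k in(0,np.pi):
    R=cv2.Rodrigues(np.array([0,0,a+k]))[0]
    P=[]
    for y in(-42,42):
        for p in[(20,100),(20-28.3,128.3),(20+12.7,112.7)]:P.append(R@[p[0],y,p[1]]+[c[0],c[1],0])
    t=proj('top',P);t=(t-[370,255])*6+[396,0]
    s=proj('side',P);s=(s-[236,302])*4+[396,396]
    print(k);print(np.hstack([t,s]))
pd=ray('top',163,300,6);print('pad',pd)
for n,u,v,z in[('side',245,190,6),('top',114,311,12),('side',232,170,12)]:print(ray(n,u,v,z))
E
```

```text
coupon [408.9  63.1  28. ] [516.7 -27.1  40. ] 140.55687534362673 -39.92566199726078
widths 12.474646485133988 12.803697119723378
side check frost end [array([408.,  60.,  28.]), array([408.5,  57.5,   0. ]), array([517.5, -28. ,  40. ])]
rest [ 486.9 -309.9   10. ] [np.float64(107.66493243573107), np.float64(116.61246268203715), np.float64(109.05958375882949), np.float64(116.90944593788105)]
ang 71.26153363436269
0
[[624.2  75.4 663.8 478.6]
 [710.7  91.5 651.4 484.9]
 [599.1  61.4 667.9 437.2]
 [561.1 282.2 475.4 458.8]
 [647.  304.3 453.5 463.9]
 [535.  270.3 479.8 417.8]]
3.141592653589793
[[661.1 315.9 452.8 529.5]
 [604.4 289.9 463.2 434.6]
 [700.3 326.1 442.3 533.5]
 [723.  108.3 648.4 551. ]
 [668.7  77.4 657.9 454.9]
 [762.5 115.8 642.4 555.5]]
pad [462.3 292.    6. ]
[464.7 290.4   6. ]
[435.3 409.6  12. ]
[434.2 398.2  12. ]
```

The model matches with the rest's slope facing world yaw 71.3° and origin near (487,-310). The coupon's middle is at (463,18), with its x at -39.9° and the label facing +50.1°, and both cameras agree to about 3 mm. The tool can only point down, so the plan is:
1. Grip the coupon upright by its faces and set it on the lips, letting it fall back onto the arms.
2. Regrip it (it turns upright), then tip it flat on the bench with the label up.
3. Grip it by its long edges and carry it to the reader.

```bash

python3 -m creep '[{"slide":[71.5,154,0],"roll":30.9,"jaw":85},{"slide":[71.5,154,0],"roll":30.9,"jaw":85},{"slide":[71.5,154,0],"roll":30.9,"jaw":85},{"slide":[71.5,154,0],"roll":30.9,"jaw":85},{"slide":[71.5,154,0],"roll":30.9,"jaw":85}]' 40
python3 -m creep '[{"slide":[71.5,154,0],"roll":30.9,"jaw":85},{"slide":[71.5,154,0],"roll":30.9,"jaw":85},{"slide":[71.5,154,0],"roll":30.9,"jaw":85},{"slide":[71.5,154,0],"roll":30.9,"jaw":85},{"slide":[71.5,154,0],"roll":30.9,"jaw":85}]'
python3 -m creep '[{"slide":[71.5,154,0],"roll":30.9,"jaw":85},{"slide":[71.5,154,0],"roll":30.9,"jaw":85},{"slide":[71.5,154,0],"roll":30.9,"jaw":85},{"slide":[71.5,154,0],"roll":30.9,"jaw":85},{"slide":[71.5,154,0],"roll":30.9,"jaw":85}]'
python3 -m creep '[{"slide":[71.5,154,0],"roll":30.9,"jaw":85},{"slide":[71.5,154,0],"roll":30.9,"jaw":85},{"slide":[71.5,154,0],"roll":30.9,"jaw":85},{"slide":[71.5,154,0],"roll":30.9,"jaw":85},{"slide":[71.5,154,0],"roll":30.9,"jaw":85}]'
```

```text
time: 0.52
eef_pos: [252.6, -439.2, 250.1]
tool_rot: [-3.141, -0.002, 0.842]
wrist_force: [1.5, -0.7, 1.3]
opening: 0.995
grip_force: 0.0
time: 0.93
eef_pos: [323.1, -285.1, 250.2]
tool_rot: [3.141, -0.001, 1.381]
wrist_force: [0.1, -0.6, -0.0]
opening: 0.994
grip_force: 0.0
time: 1.35
eef_pos: [393.7, -130.6, 250.4]
tool_rot: [3.14, -0.0, 1.921]
wrist_force: [0.5, 0.6, -0.6]
opening: 1.0
grip_force: 0.0
time: 1.77
eef_pos: [464.2, 24.0, 250.4]
tool_rot: [3.138, -0.001, 2.46]
wrist_force: [-0.1, 1.1, 0.0]
opening: 1.0
grip_force: 0.0
```

```bash

python3 -m creep '[{"slide":[-1.5,-6,-40],"roll":-0.8,"jaw":85},{"slide":[-1.5,-6,-80],"roll":-0.8,"jaw":85},{"slide":[-1.5,-6,-120],"roll":-0.8,"jaw":85},{"slide":[-1.5,-6,-120],"roll":-0.8,"jaw":85}]'
python3 - <<'E'
from h import *
from bench import arm
import pickle
s=arm.sense();p=arm.snapshot('wrist');pickle.dump((s,p),open('w1.pkl','wb'))
cv2.imwrite('pics/w1.png',p['img'][:,:,::-1]);print(p['intrinsics'],p['mount'],s['eef_pos'])
E
```

```text
time: 2.1
eef_pos: [456.8, 10.2, 123.7]
tool_rot: [-3.136, -0.009, 2.43]
wrist_force: [-1.3, -0.8, -0.1]
opening: 0.993
grip_force: 0.0
[[360.39261998   0.         319.22558682]
 [  0.         360.39261998 243.6191706 ]
 [  0.           0.           1.        ]] [[ 1.21190334e-03 -9.47519476e-01 -3.19695751e-01  8.28518412e+01]
 [ 9.99998659e-01  7.96290060e-04  1.43073960e-03 -3.05565091e-01]
 [-1.10108308e-03 -3.19697057e-01  9.47519171e-01 -1.24959997e+02]
 [ 0.00000000e+00  0.00000000e+00  0.00000000e+00  1.00000000e+00]] [456.83823247  10.24340814 123.72160756]
```

View pics/w1.png

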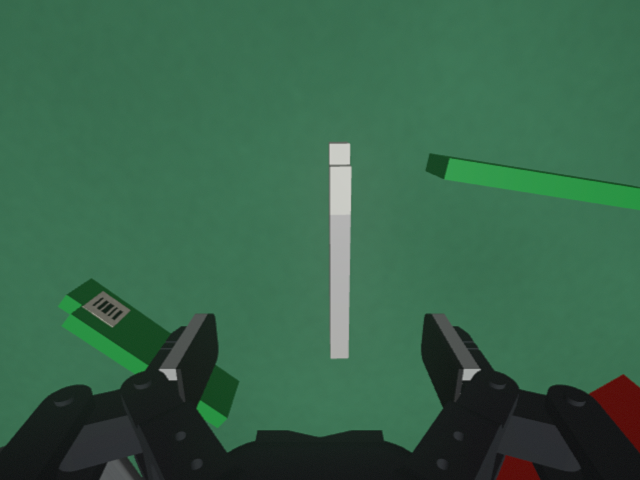

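The wrist view shows the coupon upright and centred between the fingers, from (340,144) to (340,358), with the notch at the top. A green decoy lies under the left finger, so I'll go down with a narrower opening.

```bash
python3 - <<'E'
from h import *
from scipy.spatial.transform import Rotation as Ro
s,p=pickle.load(open('w1.pkl','rb'))
W=np.eye(4);W[:3,:3]=Ro.from_euler('xyz',s['tool_rot']).as_matrix();W[:3,3]=s['eef_pos']
d['wrist']={'intrinsics':p['intrinsics'],'cam_to_world':W@p['mount']}
np.set_printoptions(precision=1,suppress=True)
a=ray('wrist',340,144,28);b=ray('wrist',340,358,40);print(a,b,(a+b)/2,np.linalg.norm((a-b)[:2]),np.degrees(np.arctan2(*(b-a)[1::-1])))
m=(a+b)/2
n=np.array([np.cos(.875),np.sin(.875)]);l=np.array([n[1],-n[0]])
for u,v in[(203,260),(240,301),(207,258),(241,298)]:
    q=ray('top',u,v,30)[:2]-m[:2];print('decoy across/along',q@n,q@l)
from bench import arm;s=arm.sense();print(s['eef_pos'],s['tool_rot'])
E
python3 -m creep '[{"slide":[0,0,0],"roll":0,"jaw":45},{"slide":[0,0,0],"roll":0,"jaw":45}]'
```

```text
[410.4  65.7  28. ] [518.1 -24.3  40. ] [464.2  20.7  34. ] 140.31443222636526 -39.90744912502737
decoy across/along 191.49303004872087 -35.36170469536265
decoy across/along 54.22828728546495 -52.39443597435383
decoy across/along 187.22073775429533 -25.292580630617064
decoy across/along 57.16282949871589 -45.35607638549308
[458.7  10.6 127.5] [-3.1 -0.   2.4]
time: 2.32
eef_pos: [462.8, 10.7, 132.5]
tool_rot: [3.14, 0.003, 2.43]
wrist_force: [1.3, 0.3, -0.5]
opening: 0.748
grip_force: 0.0
```

```bash

python3 -m creep '[{"slide":[1,8.5,-25],"roll":0.8,"jaw":45},{"slide":[1,8.5,-50],"roll":0.8,"jaw":45},{"slide":[1,8.5,-75],"roll":0.8,"jaw":45},{"slide":[1,8.5,-100],"roll":0.8,"jaw":45},{"slide":[1,8.5,-107],"roll":0.8,"jaw":45}]'
python3 -m creep '[{"slide":[0,0,0],"roll":0,"jaw":45},{"slide":[0,0,0],"roll":0,"jaw":45},{"slide":[0,0,0],"roll":0,"jaw":45}]'
```

```text
time: 2.73
eef_pos: [462.3, 18.6, 22.3]
tool_rot: [-3.141, -0.0, 2.443]
wrist_force: [-0.2, 0.1, 0.4]
opening: 0.526
grip_force: 0.0
time: 2.98
eef_pos: [463.9, 19.0, 25.1]
tool_rot: [3.14, 0.003, 2.444]
wrist_force: [-0.0, -0.3, 0.2]
opening: 0.529
grip_force: 0.0
```

```bash

python3 -m creep '[{"slide":[0,0,0],"roll":0,"jaw":0},{"slide":[0,0,0],"roll":0,"jaw":0},{"slide":[0,0,0],"roll":0,"jaw":0},{"slide":[0,0,0],"roll":0,"jaw":0},{"slide":[0,0,0],"roll":0,"jaw":0}]' 50
python3 -m creep '[{"slide":[0,0,0],"roll":0,"jaw":0},{"slide":[0,0,0],"roll":0,"jaw":0},{"slide":[0,0,30],"roll":0,"jaw":0},{"slide":[0,0,60],"roll":0,"jaw":0},{"slide":[0,0,60],"roll":0,"jaw":0}]'
```

```text
time: 3.4
eef_pos: [463.1, 18.9, 24.0]
tool_rot: [3.141, 0.001, 2.444]
wrist_force: [-1.9, 0.1, 7.4]
opening: 0.134
grip_force: 49.0
time: 3.82
eef_pos: [464.9, 19.6, 87.6]
tool_rot: [3.138, 0.005, 2.445]
wrist_force: [1.1, 0.2, -2.2]
opening: 0.136
grip_force: 49.7
```

```bash

python3 -m creep '[{"slide":[0,0,40],"roll":5,"jaw":0},{"slide":[0,-20,75],"roll":10,"jaw":0},{"slide":[5,-45,105],"roll":15,"jaw":0},{"slide":[10,-80,112],"roll":21.2,"jaw":0},{"slide":[15,-115,112],"roll":21.2,"jaw":0}]'
python3 -m creep '[{"slide":[4,-38,0],"roll":0,"jaw":0},{"slide":[7,-76,0],"roll":0,"jaw":0},{"slide":[10,-114,0],"roll":0,"jaw":0},{"slide":[12,-152,0],"roll":0,"jaw":0},{"slide":[14,-180,0],"roll":0,"jaw":0}]'
python3 -m creep '[{"slide":[0,-8,0],"roll":0,"jaw":0},{"slide":[0,-12,0],"roll":0,"jaw":0},{"slide":[0,-12,0],"roll":0,"jaw":0},{"slide":[0,-12,0],"roll":0,"jaw":0}]'
```

```text
time: 4.23
eef_pos: [478.6, -97.3, 197.9]
tool_rot: [-3.141, 0.005, 2.822]
wrist_force: [1.2, 0.0, -3.3]
opening: 0.129
grip_force: 49.8
time: 4.65
eef_pos: [490.2, -279.8, 194.2]
tool_rot: [-3.141, -0.001, 2.811]
wrist_force: [0.2, -0.5, -2.1]
opening: 0.132
grip_force: 49.7
time: 4.98
eef_pos: [491.5, -286.4, 194.8]
tool_rot: [3.141, -0.0, 2.816]
wrist_force: [-0.2, 0.5, -2.8]
opening: 0.135
grip_force: 49.7
```

```bash

python3 -m creep '[{"slide":[2.5,-1.5,-20],"roll":0,"jaw":0},{"slide":[2.5,-1.5,-38],"roll":0,"jaw":0},{"slide":[2.5,-1.5,-44],"roll":0,"jaw":0},{"slide":[2.5,-1.5,-44],"roll":0,"jaw":0},{"slide":[2.5,-1.5,-44],"roll":0,"jaw":0}]'
python3 - <<'E'
from h import *
from bench import arm
s=arm.sense();p=arm.snapshot('wrist')['img'];q=arm.snapshot('side')['img']
a=cv2.resize(p,(400,300));b=cv2.resize(q[270:400,200:373],(400,300),interpolation=cv2.INTER_CUBIC)
cv2.imwrite('pics/w2.png',np.hstack([a,b])[:,:,::-1]);print(s['eef_pos'],s['tool_rot'])
E
```

```text
time: 5.4
eef_pos: [494.1, -288.6, 151.6]
tool_rot: [3.141, 0.0, 2.815]
wrist_force: [0.5, -0.1, -1.5]
opening: 0.134
grip_force: 49.7
[ 494.13633605 -288.56607564  151.62417969] [3.14136737e+00 6.57799812e-05 2.81539145e+00]
```

View pics/w2.png

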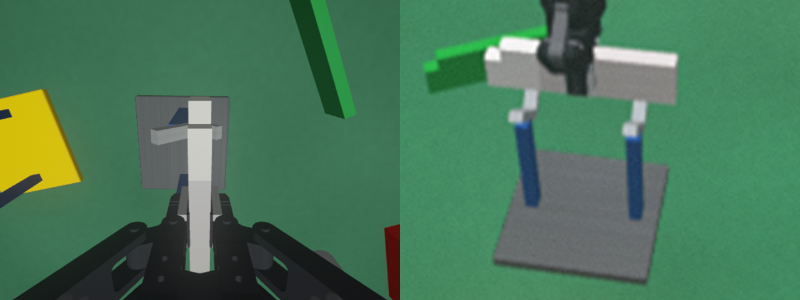

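The wrist view shows the coupon square to the rest and above the lips, and the side view shows it spanning both arms. Now I'll lower it carefully.

```bash

python3 -m creep '[{"slide":[0,0,-8],"roll":0,"jaw":0},{"slide":[0,0,-15],"roll":0,"jaw":0},{"slide":[0,0,-15],"roll":0,"jaw":0},{"slide":[0,0,-15],"roll":0,"jaw":0}]'
python3 -m creep '[{"slide":[0,0,-1.5],"roll":0,"jaw":0},{"slide":[0,0,-2],"roll":0,"jaw":0},{"slide":[0,0,-2],"roll":0,"jaw":0}]'
```

```text
time: 5.83
eef_pos: [493.5, -289.3, 135.4]
tool_rot: [3.141, -0.001, 2.814]
wrist_force: [-0.4, 0.0, -2.3]
opening: 0.134
grip_force: 49.7
time: 6.08
eef_pos: [493.9, -289.5, 134.0]
tool_rot: [3.141, 0.0, 2.814]
wrist_force: [0.2, 0.1, -2.1]
opening: 0.138
grip_force: 49.7
```

```bash

python3 -m creep '[{"slide":[0,0,-1],"roll":0,"jaw":0},{"slide":[0,0,-1.5],"roll":0,"jaw":0},{"slide":[0,0,-1.5],"roll":0,"jaw":0}]'
python3 -m creep '[{"slide":[0,0,-1],"roll":0,"jaw":0},{"slide":[0,0,-1.5],"roll":0,"jaw":0},{"slide":[0,0,-1.5],"roll":0,"jaw":0}]'
```

```text
time: 6.33
eef_pos: [493.8, -289.5, 132.5]
tool_rot: [3.142, -0.0, 2.814]
wrist_force: [-0.2, -0.0, -2.8]
opening: 0.134
grip_force: 49.7
time: 6.58
eef_pos: [493.7, -289.5, 130.9]
tool_rot: [3.141, -0.0, 2.814]
wrist_force: [0.1, -0.3, -2.9]
opening: 0.134
grip_force: 49.7
```

```bash

python3 -m creep '[{"slide":[0,0,-1],"roll":0,"jaw":0},{"slide":[0,0,-1.5],"roll":0,"jaw":0},{"slide":[0,0,-1.5],"roll":0,"jaw":0}]'
python3 -m creep '[{"slide":[0,0,-1],"roll":0,"jaw":0},{"slide":[0,0,-1],"roll":0,"jaw":0},{"slide":[0,0,-1],"roll":0,"jaw":0}]'
```

```text
time: 6.83
eef_pos: [494.0, -289.6, 129.9]
tool_rot: [-3.141, 0.0, 2.814]
wrist_force: [-0.9, 0.8, 3.3]
opening: 0.13
grip_force: 50.6
time: 7.08
eef_pos: [494.2, -289.6, 129.6]
tool_rot: [-3.141, 0.001, 2.814]
wrist_force: [-4.0, 1.9, 8.3]
opening: 0.131
grip_force: 51.6
```

Contact came at a bottom height of about 105 mm, and the force suggests the coupon sits symmetrically in the V. I'll shift it 4 mm out along the lip so that it leans back when freed, then open.

```bash

python3 -m creep '[{"slide":[0,0,6],"roll":0,"jaw":0},{"slide":[1.3,3.8,6],"roll":0,"jaw":0},{"slide":[1.3,3.8,6],"roll":0,"jaw":0},{"slide":[1.3,3.8,5],"roll":0,"jaw":0},{"slide":[1.3,3.8,5],"roll":0,"jaw":0}]'
python3 -m creep '[{"slide":[0,0,-1],"roll":0,"jaw":0},{"slide":[0,0,-1],"roll":0,"jaw":0},{"slide":[0,0,-1],"roll":0,"jaw":0}]'
```

```text
time: 7.5
eef_pos: [495.3, -286.0, 133.6]
tool_rot: [-3.141, 0.001, 2.814]
wrist_force: [0.4, -1.5, 0.6]
opening: 0.132
grip_force: 50.3
time: 7.75
eef_pos: [495.2, -286.4, 132.8]
tool_rot: [-3.141, 0.001, 2.813]
wrist_force: [0.9, -3.6, 3.0]
opening: 0.132
grip_force: 50.5
```

Only the lip touches now, with the force pushing back. Opening slowly.

```bash

python3 -m creep '[{"slide":[0,0,0],"roll":0,"jaw":14},{"slide":[0,0,0],"roll":0,"jaw":18},{"slide":[0,0,0],"roll":0,"jaw":22},{"slide":[0,0,0],"roll":0,"jaw":26},{"slide":[0,0,0],"roll":0,"jaw":30}]' 20
python3 -m creep '[{"slide":[0,0,0],"roll":0,"jaw":36},{"slide":[0,0,0],"roll":0,"jaw":42},{"slide":[0,0,0],"roll":0,"jaw":50},{"slide":[0,0,0],"roll":0,"jaw":60},{"slide":[0,0,0],"roll":0,"jaw":70}]'
python3 -m creep '[{"slide":[0,0,0],"roll":0,"jaw":85},{"slide":[0,0,0],"roll":0,"jaw":85},{"slide":[0,0,0],"roll":0,"jaw":85},{"slide":[0,0,0],"roll":0,"jaw":85},{"slide":[0,0,0],"roll":0,"jaw":85}]'
python3 - <<'E'
from h import *
from bench import arm
s=arm.sense();p=arm.snapshot('wrist')['img'];q=arm.snapshot('side')['img']
a=cv2.resize(p,(400,300));b=cv2.resize(q[270:400,200:373],(400,300),interpolation=cv2.INTER_CUBIC)
cv2.imwrite('pics/w3.png',np.hstack([a,b])[:,:,::-1]);print(s['eef_pos'],s['wrist_force'])
E
```

```text
time: 8.17
eef_pos: [495.1, -285.0, 132.2]
tool_rot: [3.141, -0.001, 2.815]
wrist_force: [-0.0, 0.1, -0.2]
opening: 0.345
grip_force: 0.1
time: 8.58
eef_pos: [495.1, -285.7, 132.6]
tool_rot: [3.142, 0.0, 2.814]
wrist_force: [-0.5, -0.6, -0.6]
opening: 0.813
grip_force: 0.0
time: 9.0
eef_pos: [495.1, -285.7, 132.6]
tool_rot: [3.142, -0.0, 2.814]
wrist_force: [-0.8, 0.9, 0.6]
opening: 1.0
grip_force: 0.0
[ 495.12078298 -285.68450065  132.55876929] [-0.82875906  0.8840029   0.58721613]
```

View pics/w3.png

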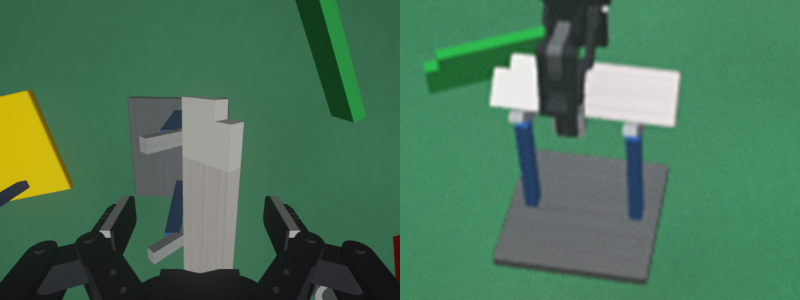

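The coupon tipped forward: the wrist view shows the blank back with the notch at right (235,110), and the coupon is leaning on the lips. I'll draw the jaws together to right it, then push its upper half backward with the front finger.

```bash

python3 -m creep '[{"slide":[-1.3,-3.8,0],"roll":0,"jaw":60},{"slide":[-1.3,-3.8,0],"roll":0,"jaw":50},{"slide":[-1.3,-3.8,0],"roll":0,"jaw":40},{"slide":[-1.3,-3.8,0],"roll":0,"jaw":32},{"slide":[-1.3,-3.8,0],"roll":0,"jaw":24}]'
python3 -m creep '[{"slide":[0,0,0],"roll":0,"jaw":24},{"slide":[0,0,0],"roll":0,"jaw":24},{"slide":[0,0,5],"roll":0,"jaw":24},{"slide":[0,0,12],"roll":0,"jaw":24},{"slide":[0,0,12],"roll":0,"jaw":24}]'
python3 - <<'E'
from h import *
from bench import arm
s=arm.sense();p=arm.snapshot('wrist')['img'];q=arm.snapshot('side')['img']
a=cv2.resize(p,(400,300));b=cv2.resize(q[270:400,200:373],(400,300),interpolation=cv2.INTER_CUBIC)
cv2.imwrite('pics/w4.png',np.hstack([a,b])[:,:,::-1]);print(s['eef_pos'],s['wrist_force'])
E
```

```text
time: 9.52
eef_pos: [498.9, -279.8, 134.9]
tool_rot: [3.13, 0.003, 2.822]
wrist_force: [6.4, 36.6, 23.6]
opening: 0.355
grip_force: 18.0
time: 9.93
eef_pos: [495.0, -288.9, 146.0]
tool_rot: [-3.142, 0.002, 2.816]
wrist_force: [0.2, 0.5, 0.4]
opening: 0.278
grip_force: 0.5
[ 494.98845189 -288.90771039  146.01732381] [0.21927344 0.54640988 0.42194706]
```

View pics/w4.png

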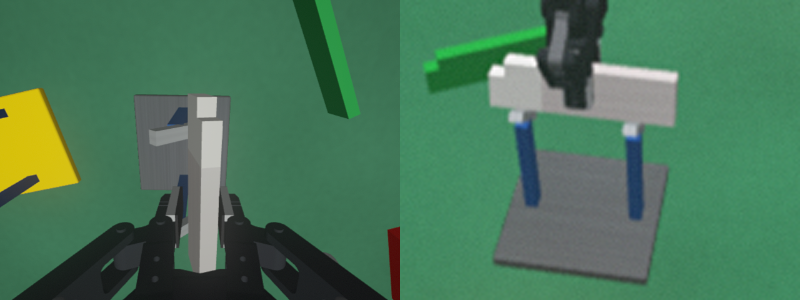

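The coupon is nearly upright between the fingers, leaning slightly forward. Now I'll push it back towards the arms and then open.

```bash

python3 -m creep '[{"slide":[-1.6,-4.7,0],"roll":0,"jaw":26},{"slide":[-3.2,-9.4,0],"roll":0,"jaw":28},{"slide":[-4.8,-14,0],"roll":0,"jaw":32},{"slide":[-6.4,-19,0],"roll":0,"jaw":36},{"slide":[-8,-23,0],"roll":0,"jaw":40}]'
python3 -m creep '[{"slide":[-1,-4,0],"roll":0,"jaw":46},{"slide":[-2,-7,0],"roll":0,"jaw":52},{"slide":[-2,-7,0],"roll":0,"jaw":58},{"slide":[-1,-3,0],"roll":0,"jaw":70},{"slide":[0,0,0],"roll":0,"jaw":85}]'
python3 -m creep '[{"slide":[0,0,0],"roll":0,"jaw":85},{"slide":[0,0,0],"roll":0,"jaw":85},{"slide":[0,0,40],"roll":0,"jaw":85},{"slide":[0,0,80],"roll":0,"jaw":85},{"slide":[0,0,80],"roll":0,"jaw":85}]'
python3 - <<'E'
from h import *
from bench import arm
s=arm.sense();p=arm.snapshot('wrist')['img'];q=arm.snapshot('side')['img']
a=cv2.resize(p,(400,300));b=cv2.resize(q[270:400,200:373],(400,300),interpolation=cv2.INTER_CUBIC)
cv2.imwrite('pics/w5.png',np.hstack([a,b])[:,:,::-1]);print(s['eef_pos'],s['wrist_force'])
E
```

```text
time: 10.45
eef_pos: [485.2, -313.7, 144.2]
tool_rot: [-3.141, -0.0, 2.813]
wrist_force: [-0.2, 0.1, -0.7]
opening: 0.467
grip_force: 0.0
time: 10.87
eef_pos: [486.0, -311.9, 144.5]
tool_rot: [3.141, -0.0, 2.814]
wrist_force: [0.3, 0.4, -0.3]
opening: 0.932
grip_force: 0.0
time: 11.28
eef_pos: [488.8, -313.4, 232.3]
tool_rot: [-3.139, 0.01, 2.814]
wrist_force: [1.6, -0.4, -0.2]
opening: 0.996
grip_force: 0.0
[ 488.76910675 -313.40737177  232.25053515] [ 1.64617957 -0.39457389 -0.20848073]
```

View pics/w5.png

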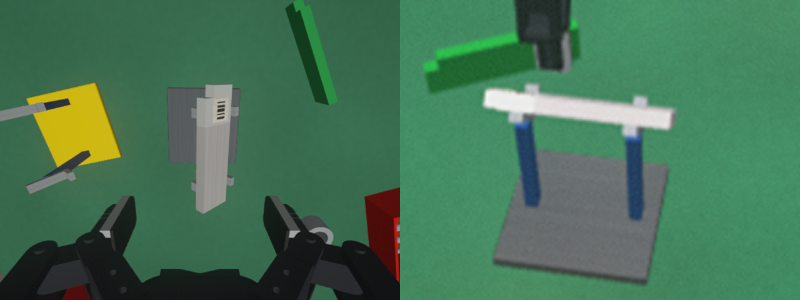

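The label is up and the coupon lies on both arms; the label shows at (220,110) in the left picture. Now I'll go down around its plain part, draw the jaws in to raise it upright, lift the tool a little and grip.

```bash

python3 -m creep '[{"slide":[3,18.5,0],"roll":0,"jaw":85},{"slide":[3,18.5,-38],"roll":0,"jaw":85},{"slide":[3,18.5,-76],"roll":0,"jaw":85},{"slide":[3,18.5,-110],"roll":0,"jaw":85},{"slide":[3,18.5,-110],"roll":0,"jaw":85}]' 20
python3 -m creep '[{"slide":[0,0,0],"roll":0,"jaw":70},{"slide":[0,0,0],"roll":0,"jaw":60},{"slide":[0,0,0],"roll":0,"jaw":52},{"slide":[0,0,0],"roll":0,"jaw":46},{"slide":[0,0,0],"roll":0,"jaw":42}]'
python3 -m creep '[{"slide":[0.3,1,0],"roll":0,"jaw":38},{"slide":[0.6,2,0],"roll":0,"jaw":34},{"slide":[1,3,0],"roll":0,"jaw":30},{"slide":[1.3,4,0],"roll":0,"jaw":26},{"slide":[1.6,5,0],"roll":0,"jaw":22}]'
python3 -m creep '[{"slide":[0,0,0],"roll":0,"jaw":22},{"slide":[0,0,0],"roll":0,"jaw":22},{"slide":[0,0,0],"roll":0,"jaw":22}]'
```

```text
time: 11.8
eef_pos: [484.5, -291.9, 107.0]
tool_rot: [3.139, -0.011, 2.815]
wrist_force: [-0.7, 0.8, -1.1]
opening: 0.999
grip_force: 0.0
time: 12.22
eef_pos: [489.5, -295.3, 116.4]
tool_rot: [-3.14, 0.003, 2.813]
wrist_force: [-0.5, -1.8, 1.8]
opening: 0.491
grip_force: 0.8
time: 12.63
eef_pos: [489.0, -297.3, 117.6]
tool_rot: [-3.132, 0.005, 2.807]
wrist_force: [-10.1, -24.4, 14.6]
opening: 0.411
grip_force: 18.3
time: 12.88
eef_pos: [489.0, -297.3, 117.7]
tool_rot: [-3.132, 0.005, 2.807]
wrist_force: [-8.3, -21.5, 14.2]
opening: 0.41
grip_force: 18.7
```

The squeeze stalls at 35 mm because the lip blocks the bottom edge. I'll ease back and lift while closing so that the coupon can turn.

```bash

python3 -m creep '[{"slide":[-0.7,-2,2],"roll":0,"jaw":20},{"slide":[-1.3,-4,4],"roll":0,"jaw":20},{"slide":[-1.3,-4,6],"roll":0,"jaw":20},{"slide":[-1.3,-4,8],"roll":0,"jaw":20},{"slide":[-1.3,-4,10],"roll":0,"jaw":20}]' 25
python3 -m creep '[{"slide":[0,0,2],"roll":0,"jaw":20},{"slide":[0,0,4],"roll":0,"jaw":20},{"slide":[0,0,4],"roll":0,"jaw":20},{"slide":[0,0,4],"roll":0,"jaw":20}]'
python3 - <<'E'
from h import *
from bench import arm
s=arm.sense();p=arm.snapshot('wrist')['img'];q=arm.snapshot('side')['img']
a=cv2.resize(p,(400,300));b=cv2.resize(q[270:400,200:373],(400,300),interpolation=cv2.INTER_CUBIC)
cv2.imwrite('pics/w6.png',np.hstack([a,b])[:,:,::-1])
E
```

```text
time: 13.3
eef_pos: [490.2, -292.3, 125.9]
tool_rot: [3.14, 0.002, 2.814]
wrist_force: [0.7, 2.7, -0.9]
opening: 0.234
grip_force: 0.9
time: 13.63
eef_pos: [489.2, -292.7, 128.7]
tool_rot: [3.141, 0.0, 2.814]
wrist_force: [1.0, 2.8, 1.1]
opening: 0.239
grip_force: 1.5
```

View pics/w6.png

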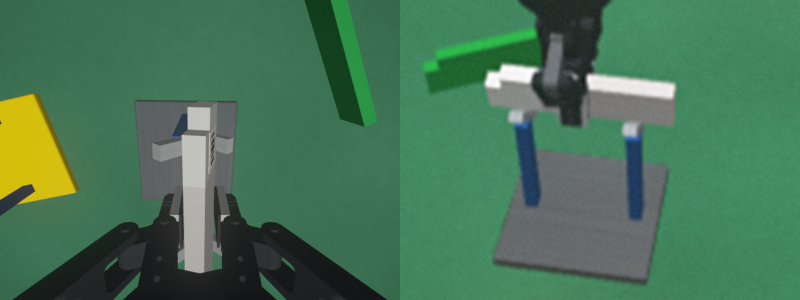

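The coupon is upright between the jaws with the label to the front. I'll grip it, lift it, and carry it to the free bench area near (463,15).

```bash

python3 -m creep '[{"slide":[0,0,0],"roll":0,"jaw":0},{"slide":[0,0,0],"roll":0,"jaw":0},{"slide":[0,0,0],"roll":0,"jaw":0},{"slide":[0,0,0],"roll":0,"jaw":0},{"slide":[0,0,0],"roll":0,"jaw":0}]' 50
python3 -m creep '[{"slide":[0,0,15],"roll":0,"jaw":0},{"slide":[0,0,35],"roll":0,"jaw":0},{"slide":[0,0,60],"roll":0,"jaw":0},{"slide":[-2,25,70],"roll":0,"jaw":0},{"slide":[-5,60,70],"roll":0,"jaw":0}]'
python3 -m creep '[{"slide":[-4,38,0],"roll":0,"jaw":0},{"slide":[-7,76,0],"roll":0,"jaw":0},{"slide":[-10,114,0],"roll":0,"jaw":0},{"slide":[-13,152,0],"roll":0,"jaw":0},{"slide":[-15,190,0],"roll":0,"jaw":0}]'
python3 -m creep '[{"slide":[-3,30,-10],"roll":0,"jaw":0},{"slide":[-6,58,-40],"roll":0,"jaw":0},{"slide":[-6,58,-75],"roll":0,"jaw":0},{"slide":[-6,58,-110],"roll":0,"jaw":0},{"slide":[-6,58,-140],"roll":0,"jaw":0}]'
python3 -m creep '[{"slide":[0,0,-8],"roll":0,"jaw":0},{"slide":[0,0,-14],"roll":0,"jaw":0},{"slide":[0,0,-18],"roll":0,"jaw":0},{"slide":[0,0,-21],"roll":0,"jaw":0},{"slide":[0,0,-21],"roll":0,"jaw":0}]'
```

```text
time: 14.15
eef_pos: [490.4, -290.6, 128.7]
tool_rot: [3.139, 0.0, 2.816]
wrist_force: [3.4, 8.8, 2.9]
opening: 0.131
grip_force: 49.1
time: 14.57
eef_pos: [484.4, -236.3, 200.6]
tool_rot: [-3.14, 0.004, 2.808]
wrist_force: [1.3, 1.2, -2.7]
opening: 0.13
grip_force: 49.1
time: 14.98
eef_pos: [468.2, -42.0, 198.3]
tool_rot: [-3.14, -0.0, 2.813]
wrist_force: [0.9, -0.4, -1.7]
opening: 0.13
grip_force: 49.1
time: 15.4
eef_pos: [462.3, 14.8, 56.5]
tool_rot: [-3.141, -0.0, 2.815]
wrist_force: [0.2, -0.5, -2.5]
opening: 0.132
grip_force: 49.0
time: 15.82
eef_pos: [463.9, 14.7, 38.4]
tool_rot: [3.141, 0.002, 2.814]
wrist_force: [0.3, -0.6, -2.1]
opening: 0.134
grip_force: 48.9
```

Now I'll lower it to contact, expected at a TCP height of about 24 mm.

```bash

python3 -m creep '[{"slide":[0,0,-4],"roll":0,"jaw":0},{"slide":[0,0,-8],"roll":0,"jaw":0},{"slide":[0,0,-11],"roll":0,"jaw":0},{"slide":[0,0,-11],"roll":0,"jaw":0},{"slide":[0,0,-11],"roll":0,"jaw":0}]'
python3 -m creep '[{"slide":[0,0,-1],"roll":0,"jaw":0},{"slide":[0,0,-2],"roll":0,"jaw":0},{"slide":[0,0,-2],"roll":0,"jaw":0}]'
python3 -m creep '[{"slide":[0,0,-1],"roll":0,"jaw":0},{"slide":[0,0,-1.5],"roll":0,"jaw":0},{"slide":[0,0,-1.5],"roll":0,"jaw":0}]'
```

```text
time: 16.23
eef_pos: [463.0, 15.0, 26.4]
tool_rot: [3.142, -0.0, 2.814]
wrist_force: [-0.1, 0.4, -2.0]
opening: 0.134
grip_force: 49.0
time: 16.48
eef_pos: [463.1, 15.0, 24.5]
tool_rot: [3.142, -0.0, 2.814]
wrist_force: [0.1, -0.1, -1.5]
opening: 0.138
grip_force: 49.0
time: 16.73
eef_pos: [463.1, 15.0, 22.9]
tool_rot: [3.142, -0.0, 2.814]
wrist_force: [0.1, -0.4, -2.7]
opening: 0.133
grip_force: 49.0
```

```bash

python3 -m creep '[{"slide":[0,0,-1],"roll":0,"jaw":0},{"slide":[0,0,-1.5],"roll":0,"jaw":0},{"slide":[0,0,-1.5],"roll":0,"jaw":0}]'
python3 -m creep '[{"slide":[0,0,-1],"roll":0,"jaw":0},{"slide":[0,0,-1.5],"roll":0,"jaw":0},{"slide":[0,0,-1.5],"roll":0,"jaw":0}]'
```

```text
time: 16.98
eef_pos: [463.2, 15.1, 21.7]
tool_rot: [-3.142, 0.0, 2.814]
wrist_force: [-2.5, -0.1, 2.5]
opening: 0.128
grip_force: 50.0
time: 17.23
eef_pos: [463.3, 15.3, 21.3]
tool_rot: [-3.14, 0.0, 2.815]
wrist_force: [-11.8, 0.8, 25.2]
opening: 0.137
grip_force: 53.3
```

```bash

python3 -m creep '[{"slide":[0,0,1.2],"roll":0,"jaw":0},{"slide":[0,0,1.2],"roll":0,"jaw":0},{"slide":[0,0,1.2],"roll":0,"jaw":14},{"slide":[0,0,1.2],"roll":0,"jaw":16},{"slide":[0,0,1.2],"roll":0,"jaw":20}]' 20
python3 -m creep '[{"slide":[0,0,0],"roll":0,"jaw":30},{"slide":[0,0,0],"roll":0,"jaw":45},{"slide":[0,0,0],"roll":0,"jaw":65},{"slide":[0,0,0],"roll":0,"jaw":85},{"slide":[0,0,0],"roll":0,"jaw":85}]'
python3 -m creep '[{"slide":[0,0,14],"roll":0,"jaw":85},{"slide":[0,0,14],"roll":0,"jaw":85},{"slide":[-3,-9.5,14],"roll":0,"jaw":85},{"slide":[-6.4,-19,14],"roll":0,"jaw":85},{"slide":[-9,-27,14],"roll":0,"jaw":85}]'
python3 -m creep '[{"slide":[-1.3,-4,0],"roll":0,"jaw":85},{"slide":[-2.6,-8,0],"roll":0,"jaw":85},{"slide":[-4,-12,0],"roll":0,"jaw":85},{"slide":[-5.3,-16,0],"roll":0,"jaw":85},{"slide":[-7,-21,0],"roll":0,"jaw":85}]'
python3 -m creep '[{"slide":[-1.3,-4,0],"roll":0,"jaw":85},{"slide":[-2.6,-8,0],"roll":0,"jaw":85},{"slide":[-2.6,-8,0],"roll":0,"jaw":85},{"slide":[0,0,35],"roll":0,"jaw":85},{"slide":[4,12,75],"roll":0,"jaw":85}]'
python3 -m creep '[{"slide":[5,16,35],"roll":0,"jaw":85},{"slide":[5,16,35],"roll":0,"jaw":85},{"slide":[5,16,35],"roll":0,"jaw":85},{"slide":[5,16,35],"roll":0,"jaw":85}]'
python3 - <<'E'
from h import *
from bench import arm
s=arm.sense();p=arm.snapshot('wrist');pickle.dump((s,p),open('w7.pkl','wb'));t=arm.snapshot('top')['img']
a=cv2.resize(p['img'],(800,600),interpolation=cv2.INTER_CUBIC)
a[460:600,:220]=cv2.resize(t[250:350,200:357],(220,140))
cv2.imwrite('pics/w7.png',a[:,:,::-1]);print(s['eef_pos'],s['tool_rot'])
E
```

```text
time: 17.65
eef_pos: [463.2, 15.0, 21.1]
tool_rot: [3.141, -0.0, 2.814]
wrist_force: [0.6, 0.6, 0.5]
opening: 0.232
grip_force: 0.0
time: 18.07
eef_pos: [463.2, 15.0, 21.2]
tool_rot: [3.141, -0.0, 2.814]
wrist_force: [0.4, -0.7, 0.6]
opening: 0.9
grip_force: 0.0
time: 18.48
eef_pos: [453.4, -13.2, 34.7]
tool_rot: [-3.141, -0.001, 2.814]
wrist_force: [-0.7, -0.8, 0.3]
opening: 0.995
grip_force: 0.0
time: 18.9
eef_pos: [447.1, -33.1, 35.2]
tool_rot: [3.141, 0.0, 2.815]
wrist_force: [-0.3, 0.0, -0.2]
opening: 0.998
grip_force: 0.0
time: 19.32
eef_pos: [449.0, -21.3, 108.9]
tool_rot: [3.141, -0.006, 2.813]
wrist_force: [1.8, -0.8, 1.5]
opening: 0.997
grip_force: 0.0
time: 19.65
eef_pos: [455.7, -5.4, 144.5]
tool_rot: [-3.141, -0.0, 2.814]
wrist_force: [0.1, -0.7, -0.4]
opening: 0.999
grip_force: 0.0
[455.73988104  -5.35642324 144.50154534] [-3.14103875e+00 -2.41185073e-04  2.81402956e+00]
```

View pics/w7.png

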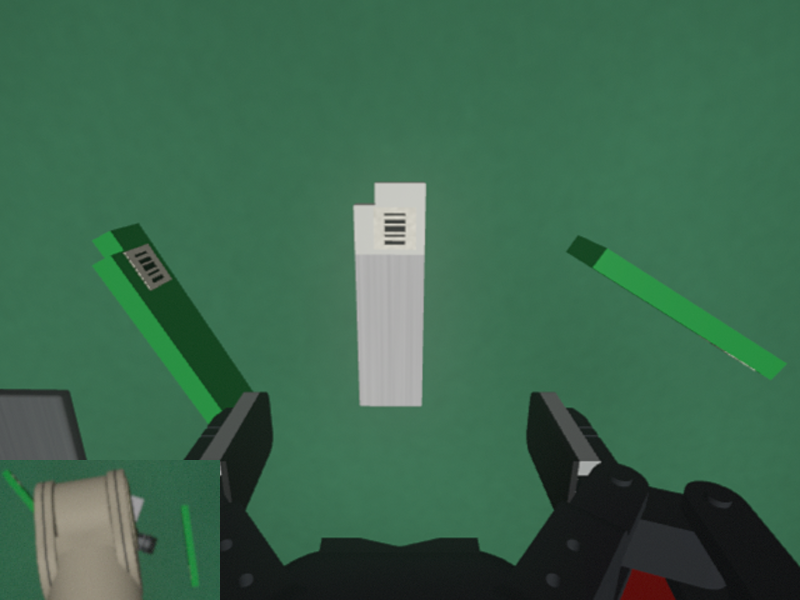

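The coupon lies flat with the label up at (395,229); its frosted end is at the top (row 183) and its plain end at row 406. My picture budget is used up, so the coupon's middle comes from these pixels, and I'll refine the reader's direction with image code.

```bash
python3 - <<'E'
from h import *
from scipy.spatial.transform import Rotation as Ro
np.set_printoptions(precision=1,suppress=True)
s,p=pickle.load(open('w7.pkl','rb'))
W=np.eye(4);W[:3,:3]=Ro.from_euler('xyz',s['tool_rot']).as_matrix();W[:3,3]=s['eef_pos']
d['wrist']={'intrinsics':p['intrinsics'],'cam_to_world':W@p['mount']}
k=lambda u,v:ray('wrist',u/1.25,v/1.25,12)
fr=k(426,183);pr=k(422,406);pl=k(360,406);nl=k(354,206);lab=k(395,229)
print('len',np.linalg.norm(fr-pr),'wid',np.linalg.norm(pr-pl),'ang',np.degrees(np.arctan2(*(pr-fr)[1::-1])))
mid=(fr+pl)/2;print('mid',mid,'label',lab,np.linalg.norm(lab-mid))
for n,roi,zf in(('top',(85,280,190,345),None),('side',(205,150,265,205),None)):
    x0,y0,x1,y1=roi;im=d[n]['img'][y0:y1,x0:x1].astype(int)
    sat=im.max(2)-im.min(2);m=((sat<22)&(im.max(2)<110)).astype(np.uint8)
    m=cv2.morphologyEx(m,cv2.MORPH_OPEN,np.ones((3,3)))
    N,L,st,ce=cv2.connectedComponentsWithStats(m)
    for i in range(1,N):
        if st[i,4]<40:continue
        r=cv2.minAreaRect(np.argwhere(L==i)[:,::-1].astype(np.float32))
        c=ce[i]+[x0,y0];b=cv2.boxPoints(r)+[x0,y0]
        print(n,st[i],c,'z6',ray(n,*c,6)[:2],'box z12',[ray(n,*q,12)[:2] for q in b], np.median(im[L==i],axis=0))
E
```

```text
len 140.85630997023986 wid 40.480515518905236 ang -18.66446020579157
mid [457.5 -11.3  12. ] label [415.8   6.   12. ] 45.11248327218057
top [ 65   7  27  27 566] [162.8 300. ] z6 [462.5 292.4] box z12 [array([494.4, 324.2]), array([494.3, 259.3]), array([430.2, 256.2]), array([430.3, 320.4])] [30. 36. 32.]
top [   0   12   45   41 1171] [110.6 311.6] z6 [434.  420.6] box z12 [array([463.1, 491.4]), array([486. , 389.3]), array([399.1, 364. ]), array([376.8, 464.9])] [74. 78. 80.]
side [ 15  19  29   9 108] [233.9 173.2] z6 [438.6 389. ] box z12 [array([397.3, 381.3]), array([481.3, 400. ]), array([481.9, 376.9]), array([399. , 358.9])] [65.5 70.5 69. ]
side [ 28  34  23  13 250] [244.  189.9] z6 [461.9 291.4] box z12 [array([433.2, 318.9]), array([494.7, 307.1]), array([489.4, 245.3]), array([430.1, 256.6])] [38. 43. 38.]
```

The coupon's middle is at (457.5,-11.3), with length, width and label offset all checking out. The pad is at (462,292) and the post lies at about 104°. I'll descend and grip the long edges at the middle.

```bash

python3 -m creep '[{"slide":[1.8,-6,-35],"roll":0,"jaw":70},{"slide":[1.8,-6,-70],"roll":0,"jaw":60},{"slide":[1.8,-6,-100],"roll":0,"jaw":56},{"slide":[1.8,-6,-115],"roll":0,"jaw":56},{"slide":[1.8,-6,-120],"roll":0,"jaw":56}]' 20
python3 -m creep '[{"slide":[0,0,-2],"roll":0,"jaw":56},{"slide":[0,0,-4],"roll":0,"jaw":52},{"slide":[0,0,-6],"roll":0,"jaw":50},{"slide":[0,0,-6],"roll":0,"jaw":50},{"slide":[0,0,-6],"roll":0,"jaw":50}]'
```

```text
time: 20.17
eef_pos: [455.0, -11.1, 21.3]
tool_rot: [-3.141, -0.007, 2.814]
wrist_force: [-0.6, -0.4, 0.1]
opening: 0.658
grip_force: 0.0
time: 20.58
eef_pos: [458.4, -11.2, 19.7]
tool_rot: [3.142, 0.001, 2.814]
wrist_force: [-0.5, 0.5, -0.3]
opening: 0.585
grip_force: 0.0
```

```bash

python3 -m creep '[{"slide":[0,0,-2],"roll":0,"jaw":50},{"slide":[0,0,-2],"roll":0,"jaw":46},{"slide":[0,0,-2],"roll":0,"jaw":42},{"slide":[0,0,-2],"roll":0,"jaw":38},{"slide":[0,0,-2],"roll":0,"jaw":30}]' 30
python3 -m creep '[{"slide":[0,0,0],"roll":0,"jaw":30},{"slide":[0,0,0],"roll":0,"jaw":30},{"slide":[0,0,0],"roll":0,"jaw":30},{"slide":[0,0,0],"roll":0,"jaw":30}]' 60
```

```text
time: 21.0
eef_pos: [458.1, -11.2, 17.5]
tool_rot: [-3.141, 0.0, 2.814]
wrist_force: [-2.5, -0.6, 7.6]
opening: 0.459
grip_force: 34.4
time: 21.33
eef_pos: [458.2, -11.1, 17.6]
tool_rot: [-3.141, 0.001, 2.814]
wrist_force: [-3.1, -0.3, 9.3]
opening: 0.453
grip_force: 63.8
```

```bash

python3 -m creep '[{"slide":[0,0,10],"roll":0,"jaw":30},{"slide":[0,0,30],"roll":0,"jaw":30},{"slide":[0,0,60],"roll":0,"jaw":30},{"slide":[0,0,90],"roll":0,"jaw":30},{"slide":[0,0,108],"roll":0,"jaw":30}]'
python3 -m creep '[{"slide":[1,25,0],"roll":-6,"jaw":30},{"slide":[2,50,0],"roll":-12,"jaw":30},{"slide":[4,75,0],"roll":-18,"jaw":30},{"slide":[5,100,0],"roll":-24,"jaw":30},{"slide":[6,129,0],"roll":-30,"jaw":30}]'
python3 -m creep '[{"slide":[1,30,0],"roll":-6,"jaw":30},{"slide":[2,60,0],"roll":-12,"jaw":30},{"slide":[4,90,0],"roll":-18,"jaw":30},{"slide":[5,115,0],"roll":-24,"jaw":30},{"slide":[6,129.7,0],"roll":-27.3,"jaw":30}]'
python3 -m creep '[{"slide":[0,0,0],"roll":0,"jaw":30},{"slide":[0,0,0],"roll":0,"jaw":30},{"slide":[0,0,0],"roll":0,"jaw":30},{"slide":[0,0,0],"roll":0,"jaw":30}]'
python3 - <<'E'
from h import *
from bench import arm
from scipy.spatial.transform import Rotation as Ro
s=arm.sense();p=arm.snapshot('wrist');W=np.eye(4);W[:3,:3]=Ro.from_euler('xyz',s['tool_rot']).as_matrix();W[:3,3]=s['eef_pos']
d['wrist']={'intrinsics':p['intrinsics'],'cam_to_world':W@p['mount']}
zt=s['eef_pos'][2]-5.5
im=p['img'].astype(int);sat=im.max(2)-im.min(2);m=((sat<30)&(im.max(2)>135)).astype(np.uint8)
N,L,st,ce=cv2.connectedComponentsWithStats(m)
for i in range(1,N):
    if st[i,4]>1500:
        x,y,w,h,a=st[i];print(st[i]);print('frost right corner, mid-left',[ray('wrist',u,v,zt).round(1) for u,v in((x+w,y),(x,y))])
        rows=[(r,np.flatnonzero(L[r]==i)[[0,-1]]) for r in range(y+3,y+h-3,20)];print(rows)
print(s['eef_pos'],s['tool_rot'],s['grip_force'],s['wrist_force'])
E
```

```text
time: 21.75
eef_pos: [458.5, -10.6, 127.9]
tool_rot: [3.141, 0.002, 2.815]
wrist_force: [1.2, -0.2, -1.6]
opening: 0.451
grip_force: 61.7
time: 22.17
eef_pos: [463.7, 118.3, 125.3]
tool_rot: [-3.141, 0.0, 2.284]
wrist_force: [1.1, -0.7, -2.2]
opening: 0.448
grip_force: 61.7
time: 22.58
eef_pos: [468.9, 251.0, 125.5]
tool_rot: [3.141, -0.002, 1.811]
wrist_force: [0.0, -0.7, -2.5]
opening: 0.447
grip_force: 61.6
time: 22.92
eef_pos: [470.1, 246.2, 124.9]
tool_rot: [-3.141, 0.001, 1.813]
wrist_force: [0.6, -0.6, -2.7]
opening: 0.447
grip_force: 61.6
[  264   158   113   279 25388]
frost right corner, mid-left [array([472.6, 319.6, 119.4]), array([433.8, 310. , 119.4])]
[(161, array([296, 375])), (181, array([297, 374])), (201, array([264, 374])), (221, array([265, 373])), (241, array([266, 372])), (261, array([267, 371])), (281, array([268, 370])), (301, array([270, 369])), (321, array([273, 365])), (341, array([274, 365])), (361, array([274, 365])), (381, array([274, 364])), (401, array([275, 364])), (421, array([276, 363]))]
[470.06881748 246.22465507 124.93040866] [-3.14125746e+00  7.18233466e-04  1.81333795e+00] 61.64494872093201 [ 0.60888976 -0.64308923 -2.69412753]
```

The held coupon's corner pixels match a level coupon with its label at about (462,291), against the pad at (462,292), roughly 119 mm above the bench. Handing in.

```bash
python3 -c "
from bench import arm
print(arm.close_job())"
```

```text
the job is handed in; nothing more can be done
None
```

The job is handed in (no verdict was returned): the coupon lay on the steel rest label up and let go, after one forward tip that I corrected, and it is now gripped level by its plain part, label up over the pad at about 119 mm with the frosted end towards the post, and no move went near the bin, screwdriver or bushing.

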